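# Loosen a movement case's retaining ring with the pin spanner

## Robot

A 6-joint arm with a two-finger parallel gripper is mounted at the origin on the work surface. World frame = base frame: x ahead of the robot, y to its left, z up, the work surface at z = 0. Lengths are in m, angles in rad, forces in N, time in s.
With the tool pointing down it reaches from about 0.35 to 0.925 m from the base axis. Payload 6.4 kg.
Tool frame: the origin (TCP) lies at the very end of the fingers, on their centre line; the grasp point (between the pads) lies 19 mm behind it; z points along the fingers, y is the line along which they close (so a half turn about z gives the same grasp; the last joint's range is limited). The gripper opens to 85 mm and grips with 20 to 120 N. Pads are 22 mm wide; open, the fingers measure 114 mm over their backs; the gripper's body (76 mm by 85 mm) begins 54 mm behind the grasp point. The pads swing forward as they close: fully open they stand 13 mm farther back than shut.
Start: joints at [0.938, 0.245, 1.558, -0, 1.339, -0.174], TCP at [0.288, 0.583, 0.231] pointing down, gripper open.
Joint ranges: [-3.13, 3.13], [-1.02, 2.26], [0.13, 2.54], [-0.95, 4.09], [0.21, 2.88], [-2.74, 2.74]. Speed limits (rad/s): [2.57, 2.57, 3.14, 3.14, 3.14, 3.14].

## Interface

Orientations are given as a 3x3 rotation matrix whose columns are the frame's x, y, z axes.
In Python, from workcell import manip gives the robot as it stands.
- The arm moves only by the shell command python3 -m handwheel 'ROWS' [FORCE]. ROWS is JSON, a list of rows, each a list of 7 numbers: the opening, from -1 (shut) to 1 (fully open), so that 0 is half open, then the shift along the tool's x, y, z in m, then the turn, a rotation vector about the tool's x, y, z in degrees. In form: [[grip, dx, dy, dz, ax, ay, az], ...]. A call has 1 to 10 rows; each row shifts and turns the commanded pose from where the row before left it, along the tool's axes as they then stand; what a row does not reach is not made up. A row lasts 1/10 s, in which the tool goes at most 50 mm and 8.59 degrees, less where a joint would pass 70% of its speed; a pose out of reach is approached as far as the arm can. A call is refused whole if a number of a shift passes 0.05 or a number of a turn 8.59, either way. A call with a gripper value outside its range is refused whole. The fingers move at their own pace and stop on an object; FORCE is the grip in N (left out, the last holds). Time passes only in rows, so rows that do not move let the fingers close. It gives the time, the measured TCP pose, the force, the opening and the grip force at its end, in the units of the state.
- manip.read_state(): the state, without advancing time (a new reading comes with each control period).
- manip.snapshot(name): name is "scene" or "top" or "wrist"; returns the picture (400x640x3 uint8, red, green, blue); there is no depth.
- manip.calibration(name): a dict with "vfov" (degrees; the focal length in pixels is half the picture's height over the tangent of half this angle, whatever the lens; pixels are square), "cx", "cy" (the principal point, pixels), "extrinsics" (4x4, takes a point from camera to world coordinates); the wrist camera has in their place "mount" (4x4, takes a point from camera to tool coordinates, whose origin is the TCP and whose axes are the flange's). Camera axes: x right, y down, z forward; pixel columns grow to the right and rows downward; lengths in m; the calibration is good to about 2 mm. A picture is of the moment at which its call begins: read the wrist's pose just before it. calibration takes no time and is no camera call.
- manip.close_job(): hands the job in; it is judged then, once.
The state is a dict: "time": time; "q": joint angles; "qd": joint speeds; "effort": joint torques, N m; "tcp_pos": TCP position; "eef_rot": TCP orientation; "wrist_force": force on the tool from outside, world axes, zero at the start; "ft_torque": the same for the moment, N m; "gripper_width": finger opening in m; "grip_force": force on a finger pad.
Only numpy, scipy, OpenCV 4.12 (cv2) and the standard library are available. Lean on these libraries where they do the work, as an engineer would, in place of code of your own. Each camera call takes 0.05 s, during which the arm holds its last target. There are 200 camera calls.

## Task

Swing the keeper bar of the leaning movement holder fully aside, out of the way of the brass retaining ring. Take the large pin spanner, whose pins fit the ring, set both of its pins down in the two ring holes and turn the ring anticlockwise (seen from above its face) until it comes up against its stop, with the spanner only and never with the gripper itself. Then stand the spanner back upright in its free place on the wooden rest, and leave the other spanner and the clutter on the bench as they are.

Things in the scene. Friction and masses are not known exactly. Their poses are not given: they have to be found in the camera images.
- holder: the movement holder, fixed to the bench: a dark steel base plate 150 x 150 x 14 mm with a grey post carrying a round aluminium case (108 mm across) whose face leans 26 deg from level towards the holder's own -x side. Origin: centre of the base's underside, z up. The centre of the ring's top face is 125 mm above it. The holder stands in a different place and yaw each time and may be left or right of the rest.
- ring (a joint): angle of the brass retaining ring (rad) about the axis of the case: grows as the ring turns anticlockwise seen from above its face; it starts between 0 and 0.3 and its stop is at 1.15. It stays where it is left; turning it takes about 0.25 N m. It is never pulled off.
- ring_top (a point): centre of the ring's top face, on the ring; z is the axis of the ring, out of the face (26 deg from vertical); x points to hole_a and turns with the ring. The ring is 88 mm across and 14 mm thick, with two round holes 12.5 mm wide and 14 mm deep, chamfered, on opposite sides, 60 mm apart centre to centre. The middle of the ring (inside 16 mm radius) is open to a sunk steel disc.
- hole_a (a point): centre of the mouth of one ring hole, 30 mm from the ring's centre (axes as ring_top)
- hole_b (a point): centre of the mouth of the other ring hole, opposite hole_a (axes as ring_top)
- keeper (a joint): angle of the steel keeper bar (rad) in the plane of the ring face: at 0 the bar (16 mm wide, 7 mm thick, its underside 3 mm above the ring) lies right across the ring and bars the spanner; it starts between -0.25 and 0.25, grows as it swings anticlockwise seen from above the face (its knob moves first towards the high side of the case) and ends at a stop at 1.8; past 1.5 it is fully aside. It stays where it is left; about 1 N at the knob moves it.
- keeper_knob (a point): point on the keeper's upright round knob (a steel post 13 mm thick that stands 36 mm up from the bar, square to the ring face), 22 mm above the bar's top and 14 mm below the post's end: the place to hold it; z along the post. It is 95 mm from the pivot.
- keeper_pivot (a point): point on the keeper's pivot axis at the height of keeper_knob (z along the axis, parallel to the ring's); fixed to the case, 68 mm from the ring's axis.
- rest: fixed wooden spanner rest, 236 x 64 x 34 mm: two rails along its x axis, 15 mm gap between them (24 mm deep), tops 34 mm up. Two places, centred 56 mm either side of its middle along x, one for each spanner, parted by a cross bar; a spanner's crossbar sits on the rails and its pins hang in the gap. Origin: centre of its underside.
- spanner: large pin spanner, upright on the rest, in either place: steel crossbar 84 x 26 x 12 mm (along x); two 8 mm pins 60 mm apart stand 13 mm down from it; flat dark wooden handle, 34 (x) x 16 mm (y), 22 to 84 mm above the crossbar's underside. Origin: middle of that underside; z up the handle. 0.22 kg. Same when turned half round. Seated, its origin is 34 mm above the rest's; fully in the ring it is at ring_top.
- spanner_grip (a point): middle of the large spanner's handle, 54 mm above its crossbar's underside: the place to hold, across the 16 mm (y)
- spanner_pin_a (a point): tip of one pin of the large spanner (30 mm along x, 13 mm below the origin)
- spanner_pin_b (a point): tip of the other pin of the large spanner
- small_spanner: the other, smaller pin spanner in the other place of the rest: the same shape, but crossbar 62 mm long and pins 38 mm apart; it does not fit the ring. Leave it alone.
- jar: glass jar with a steel cap, 54 mm wide, 75 mm tall, between holder and rest; leave alone. Origin: centre of underside (so for all below)
- tin: open aluminium cup, 60 mm wide, 55 mm tall; leave alone
- loupe: black eyepiece, 54 mm wide, 42 mm tall, before the holder; leave alone
- wheel: brass wheel lying flat, 68 mm wide, 22 mm high, behind the holder; leave alone
- weight: steel cylinder, 44 mm wide, 45 mm tall, behind the rest; leave alone
- driver: screwdriver lying on the bench, 160 mm; leave alone
- oil_block: white block 50 x 80 x 30 mm; leave alone
Mind the look-alikes: they are no part of the job. Leave any turquoise look-alike of the spanner alone.

How it is judged:
On the way, in this order (a step that is already met when the one before it is completed fails the run):
1. the keeper bar is swung aside (past 1.3 rad) (value of joint keeper above 1.3 rad), for 0.2 s.
2. both pins of the large spanner stand at least 6 mm deep in the ring holes, the ring not yet turned from its start by more than 10 mm at the holes (z of each of spanner_pin_a, spanner_pin_b in the frame of ring_top below -0.006 m and distance between spanner and ring_top below 0.013 m and distance of hole_a from where it was at the start of the episode below 0.01 m), for 0.2 s.
3. the ring is turned to its stop (past 1.06 rad) with both pins still in the holes (z of each of spanner_pin_a, spanner_pin_b in the frame of ring_top below -0.004 m and distance between spanner and ring_top below 0.013 m and value of joint ring above 1.06 rad), for 0.2 s.
At the end, for the whole second after the job is handed in: keeper aside (past 1.3 rad), ring at its stop (past 1.06 rad), and the large spanner released and at rest, upright (within 0.11 rad) and seated on the rails of the rest (height within 4 mm, along the rails within 0.15 rad, within 12 mm of the midline), its pins in the gap (value of joint keeper above 1.3 rad and value of joint ring above 1.06 rad and z of spanner in the frame of rest between 0.03 and 0.038 m and angle between spanner's own z axis and vertical below 0.11 rad and y of spanner in the frame of rest between -0.012 and 0.012 m and x of spanner in the frame of rest between -0.1 and 0.1 m and angle between the x axis of spanner and the x axis of rest, either way round below 0.15 rad and linear speed of spanner below 0.03 m/s); the robot touches nothing.
It fails at once if the gripper itself pushes the ring (over 3 N) (contact force between the fingers and ring above 3 N).
It fails at once if the small spanner is moved by more than 25 mm or tips over (distance of small_spanner from where it was at the start of the episode above 0.025 m or angle between small_spanner's own z axis and vertical above 0.4 rad).
It fails at once if one of the bystanders is moved by more than 25 mm (distance of any of jar, tin, loupe, wheel, weight, driver, oil_block from where it was at the start of the episode above 0.025 m).
It also fails if it takes over 67 s, if anything falls off the work surface, if the arm or the gripper's body presses on something with over 40 N, if the wrist force passes 120 N, or if a joint passes its speed limit or range.

## Working session

There is one attempt and no reset: what is moved stays moved. The work goes in short steps, Python scripts to look and compute and a shell command to move; the robot and the scene stay as the last step left them, time stands still between calls to the robot, and variables do not carry over. Pictures are saved under pics/ and viewed, at most 11 in all, crops included, and the job is handed in when it is done.

```bash
mkdir -p pics; ls
python3 - <<'E'
from workcell import manip
import cv2,numpy as np
for n in("scene","top"):
    c=manip.calibration(n);print(n,c)
    cv2.imwrite(f"pics/{n}0.png",manip.snapshot(n)[:,:,::-1])
print(manip.calibration("wrist"));print(manip.read_state())
E
```

```text
pics
scene {'vfov': 50.55833149663352, 'cx': 317.5882820487836, 'cy': 195.6073635253928, 'extrinsics': array([[-0.5514479 ,  0.46896429, -0.68991138,  1.40483559],
       [ 0.83394886,  0.33057386, -0.44187127,  0.55585145],
       [ 0.02084482, -0.81901979, -0.5733865 ,  0.77974711],
       [ 0.        ,  0.        ,  0.        ,  1.        ]])}
top {'vfov': 48.28550483322085, 'cx': 319.31753649764744, 'cy': 202.45504111547893, 'extrinsics': array([[-0.00897378, -0.98439878,  0.17572285,  0.38126183],
       [-0.99986546,  0.01124626,  0.01194055,  0.02585869],
       [-0.01373048, -0.17559205, -0.98436726,  1.28155003],
       [ 0.        ,  0.        ,  0.        ,  1.        ]])}
{'vfov': 59.02792807048198, 'cx': 319.29277092741233, 'cy': 202.64064079752464, 'mount': array([[-4.61680651e-04, -9.60123401e-01, -2.79576182e-01,
         7.05724124e-02],
       [ 9.99999797e-01, -5.65924819e-04,  2.92146149e-04,
         9.47258356e-04],
       [-4.38715454e-04, -2.79575990e-01,  9.60123468e-01,
        -1.43498817e-01],
       [ 0.00000000e+00,  0.00000000e+00,  0.00000000e+00,
         1.00000000e+00]])}
{'time': 0.1, 'q': array([ 9.37865708e-01,  2.45728651e-01,  1.55890210e+00, -9.03401312e-07,
        1.33871280e+00, -1.74118271e-01]), 'qd': array([ 0.00038199, -0.0013046 , -0.00257095,  0.0007493 ,  0.00015372,
       -0.00079208]), 'effort': array([ 7.74651890e-04, -4.30666065e+01, -3.27132404e+01, -6.74095736e-05,
        2.75093756e-03,  5.68604065e-06]), 'tcp_pos': array([0.28757522, 0.58235839, 0.23029512]), 'eef_rot': array([[-8.96579057e-01,  4.42882516e-01, -1.03496235e-03],
       [ 4.42883622e-01,  8.96577996e-01, -1.41226078e-03],
       [ 3.02458865e-04, -1.72457131e-03, -9.99998467e-01]]), 'wrist_force': array([ 0.78609787, -0.73924612, -0.86325088]), 'ft_torque': array([-0.02347524, -0.02640904, -0.03141756]), 'grip_force': 0.0, 'gripper_width': 0.08541623938236624}
```

View pics/scene0.png

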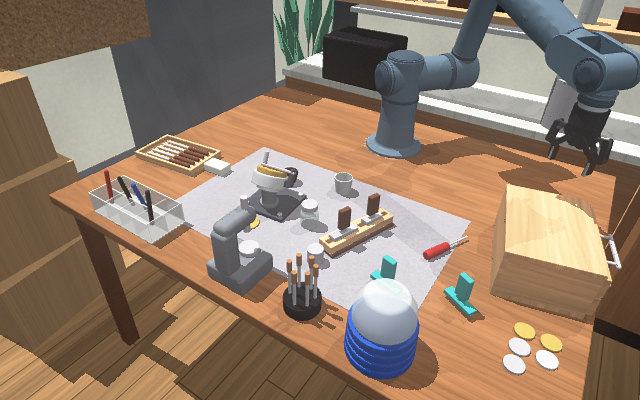

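View pics/top0.png

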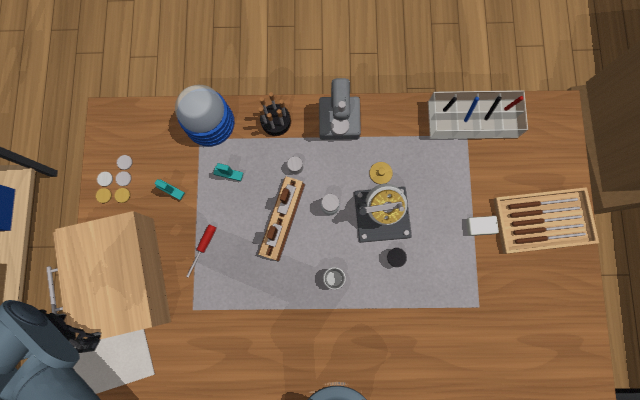

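The scene view shows the holder at about (275,185) with the rest to its right at (357,230). In the top view the holder is at (385,210) and the rest at (282,218), with two dark-handled spanners on it at (288,196) and (272,232). The turquoise look-alikes are at (228,172) and (168,190), so I leave those alone. Next I'll enlarge the rest and holder.

```bash
cat > h.py <<'E'
import numpy as np,cv2
from workcell import manip
def cam(name,st=None):
    c=manip.calibration(name)
    if name=="wrist":
        st=st or manip.read_state();T=np.eye(4);T[:3,:3]=st["eef_rot"];T[:3,3]=st["tcp_pos"];E=T@c["mount"]
    else:E=c["extrinsics"]
    return 200/np.tan(np.radians(c["vfov"]/2)),c["cx"],c["cy"],E
def ray(C,p):
    f,cx,cy,E=C;d=E[:3,:3]@np.array([(p[0]-cx)/f,(p[1]-cy)/f,1]);return E[:3,3],d/np.linalg.norm(d)
def onplane(C,p,p0,n=(0,0,1)):
    o,d=ray(C,p);n=np.array(n,float);return o+d*(n@(np.array(p0)-o))/(n@d)
def onz(C,p,z):return onplane(C,p,[0,0,z])
def tri(obs):
    A=np.zeros((3,3));b=np.zeros(3)
    for C,p in obs:
        o,d=ray(C,p);P=np.eye(3)-np.outer(d,d);A+=P;b+=P@o
    x=np.linalg.solve(A,b)
    return x,[np.linalg.norm((np.eye(3)-np.outer(d,d))@(x-o)) for o,d in(ray(C,p) for C,p in obs)]
def proj(C,x):
    f,cx,cy,E=C;v=np.linalg.inv(E)@np.append(x,1);return np.array([cx+f*v[0]/v[2],cy+f*v[1]/v[2]])
E
python3 - <<'E'
import cv2,numpy as np
t=cv2.imread("pics/top0.png");s=cv2.imread("pics/scene0.png")
def z(i,x,y,w,h,k):return cv2.resize(i[y:y+h,x:x+w],None,fx=k,fy=k,interpolation=cv2.INTER_CUBIC)
o=np.zeros((600,800,3),np.uint8)
o[:300,:400]=z(t,340,150,80,60,5)[:300]; o[:300,:400]=z(t,340,170,100,75,4)
o[300:,:400]=z(s,225,140,100,75,4)
o[:300,400:]=z(t,240,170,100,75,4)[:, :400]
o[300:,400:]=z(s,305,180,100,75,4)
cv2.imwrite("pics/crop1.png",o)
E
```

```text
(no output)
```

View pics/crop1.png

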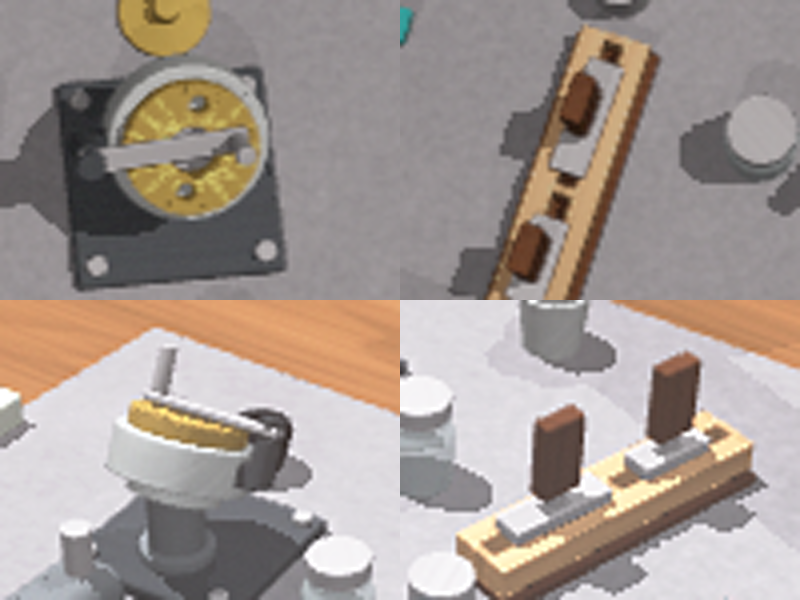

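The crops show the large spanner at top (288,196) / scene (344,219). Its crossbar is about 117 px long in the crop, against 84 px for the other at (272,232), which matches 84:62 mm. The ring is at top (387,206), the keeper pivot is on its left (362,211) and the knob on its right (402,207). Now I'll work out positions.

Run:
```python
from h import *
t=cv2.imread("pics/top0.png");s=cv2.imread("pics/scene0.png")
T=cam("top");S=cam("scene")
np.set_printoptions(precision=4,suppress=True)
# base corners from crop
c=np.array([(55,85),(258,65),(285,268),(78,290)])/4+[340,170]
P=np.array([onz(T,p,.014) for p in c]);print("base",P[:,:2],P.mean(0),[np.linalg.norm(P[i]-P[i-1]) for i in range(4)])
d=P[0]+P[1]-P[2]-P[3];print("yaw",np.degrees(np.arctan2(d[1],d[0])))
# ring brass mask
hsv=cv2.cvtColor(t,cv2.COLOR_BGR2HSV)
m=cv2.inRange(hsv,(18,90,90),(32,255,255));m[:190]=0;m[230:]=0;m[:,:360]=0;m[:,420:]=0
x,y,w,h=cv2.boundingRect(m);print("ring",x,y,w,h,onz(T,(x+w/2,y+h/2),.125))
# rest
m=cv2.inRange(hsv,(8,60,120),(24,200,255));m[:,:250]=0;m[:,320:]=0;m[:165]=0;m[275:]=0
cs,_=cv2.findContours(m,0,2);k=max(cs,key=cv2.contourArea)
k=np.vstack([q for q in cs if cv2.contourArea(q)>20])
W=np.array([onz(T,p[0],.034)[:2]*1000 for p in k],np.float32)
r=cv2.minAreaRect(W);print("rest",r);print(cv2.boxPoints(r))
# spanner handles
m=cv2.inRange(hsv,(0,90,20),(14,255,130));m[:,:250]=0;m[:,320:]=0;m[:165]=0;m[275:]=0
for q in cv2.findContours(m,0,2)[0]:
    if cv2.contourArea(q)>15:print("brown",cv2.boundingRect(q),cv2.contourArea(q))
# knob: scene end, top end
print("knobtop tri",tri([(T,(340+246/4,170+152/4)),(S,(225+168/4,140+48/4))]))
```

```text
base [[ 0.6394 -0.0588]
 [ 0.6524 -0.206 ]
 [ 0.505  -0.2188]
 [ 0.4908 -0.0717]] [ 0.5719 -0.1388  0.014 ] [np.float64(0.14907314285412257), np.float64(0.14777057281506437), np.float64(0.14800264552674125), np.float64(0.14777660330096393)]
yaw 4.985669973883957
ring 370 190 35 34 [ 0.5736 -0.1388  0.125 ]
rest ((563.050537109375, 151.30096435546875), (53.15523147583008, 236.97018432617188), 71.78401184082031)
[[442.1952 163.0937]
 [667.2896  89.0169]
 [683.9059 139.5082]
 [458.8115 213.5851]]
brown (266, 246, 8, 10) 34.5
brown (261, 226, 16, 19) 100.5
brown (276, 218, 6, 7) 18.5
brown (274, 188, 16, 20) 99.5
brown (276, 183, 29, 78) 149.5
knobtop tri (array([ 0.5631, -0.167 ,  0.164 ]), [np.float64(0.0018107960464762785), np.float64(0.0018107960464761957)])
```

```bash
python3 -m handwheel '[[0,-0.033,-0.034,0,0,0,0],[0,-0.033,-0.034,0,0,0,0],[0,-0.033,-0.034,0,0,0,0],[0,-0.033,-0.034,0,0,0,0],[0,-0.033,-0.034,0,0,0,0],[0,-0.033,-0.034,0,0,0,0],[0,-0.033,-0.034,0,0,0,0],[0,-0.033,-0.034,0,0,0,0]]'
python3 -m handwheel '[[0,-0.033,-0.034,0,0,0,-8],[0,-0.033,-0.034,0,0,0,8],[0,-0.033,-0.034,0,0,0,0],[0,-0.033,-0.034,0,0,0,0],[0,-0.033,-0.034,0,0,0,0],[0,-0.033,-0.034,0,0,0,0],[0,-0.033,-0.034,0,0,0,0],[0,-0.033,-0.034,0,0,0,0]]'
cat >> h.py <<'E'
from scipy.spatial.transform import Rotation as Ro
np.set_printoptions(precision=4,suppress=True)
yaw=np.radians(5.0);tl=np.radians(26)
xh=np.array([np.cos(yaw),np.sin(yaw),0]);v=np.array([-np.sin(yaw),np.cos(yaw),0])
n=-xh*np.sin(tl)+np.array([0,0,np.cos(tl)]);u=np.cross(v,n)
C=np.array([.573,-.139,.125])
def Rt(phi):  # tool down the ring axis, tool x turned phi (deg, anticlockwise seen from above) from u
    a=np.radians(phi);x=u*np.cos(a)+v*np.sin(a);return np.c_[x,np.cross(-n,x),-n]
def Rd(phi):  # tool straight down, x at world yaw phi deg
    a=np.radians(phi);x=np.array([np.cos(a),np.sin(a),0]);return np.c_[x,np.cross([0,0,-1],x),[0,0,-1.]]
def go(p,R,show=True):
    s=manip.read_state();A=s["eef_rot"];d=A.T@(np.array(p)-s["tcp_pos"]);r=Ro.from_matrix(A.T@R).as_rotvec(degrees=True)
    print("shift mm",(d*1000).round(1),"turn",r.round(2),"| t",round(s["time"],2),"tcp",s["tcp_pos"],"F",s["wrist_force"].round(1),"w",round(s["gripper_width"],4),"g",round(s["grip_force"],1),"q",s["q"].round(2));return d,r
E
python3 -c "
from h import *
go(C+.12*n,Rt(0))"
```

```text
time: 0.9
tcp_pos: [0.404, 0.2202, 0.231]
eef_rot: [[-0.897, 0.443, -0.0], [0.443, 0.897, -0.0], [0.0, -0.0, -1.0]]
wrist_force: [0.5, 0.7, 0.6]
gripper_width: 0.0427
grip_force: 0.0
time: 1.7
tcp_pos: [0.5205, -0.135, 0.2309]
eef_rot: [[-0.89, 0.456, -0.0], [0.456, 0.89, 0.0], [0.001, 0.0, -1.0]]
wrist_force: [0.8, -0.3, 1.4]
gripper_width: 0.0427
grip_force: 0.0
shift mm [-4.  -7.6 -1.9] turn [-33.41   9.6  144.57] | t 1.7 tcp [ 0.5205 -0.135   0.2309] F [ 0.8 -0.3  1.4] w 0.0427 g 0.0 q [-0.46 -0.02  1.84  0.    1.32 -1.56]
```

```bash
python3 -m handwheel '[[0,0,0,0,-1.86,0.53,8.03],[0,0,0,0,-1.86,0.53,8.03],[0,0,0,0,-1.86,0.53,8.03],[0,0,0,0,-1.86,0.53,8.03],[0,0,0,0,-1.86,0.53,8.03],[0,0,0,0,-1.86,0.53,8.03],[0,0,0,0,-1.86,0.53,8.03],[0,0,0,0,-1.86,0.53,8.03],[0,0,0,0,-1.86,0.53,8.03]]' >/dev/null
python3 -m handwheel '[[0,0,0,0,-1.86,0.53,8.03],[0,0,0,0,-1.86,0.53,8.03],[0,0,0,0,-1.86,0.53,8.03],[0,0,0,0,-1.86,0.53,8.03],[0,0,0,0,-1.86,0.53,8.03],[0,0,0,0,-1.86,0.53,8.03],[0,0,0,0,-1.86,0.53,8.03],[0,0,0,0,-1.86,0.53,8.03],[0,0,0,0,-1.86,0.53,8.03],[0,0,0,0,0,0,0]]' >/dev/null
python3 - <<'E'
from h import *
go(C+.12*n,Rt(0))
st=manip.read_state();W=cam("wrist",st);im=manip.snapshot("wrist")
cv2.imwrite("pics/w1.png",im[:,:,::-1]);np.savez("w1.npz",E=W[3])
K=C+.032*n-.027*v
print("pred ring",proj(W,C),"pivot",proj(W,C+.01*n+.068*v),"knob",proj(W,C+.046*n-.027*v))
E
```

```text
shift mm [ 0.6 11.3 -2.2] turn [ 0.01 -0.01  0.1 ] | t 3.6 tcp [ 0.52   -0.1323  0.2306] F [-0.2 -0.7 -0.3] w 0.0426 g 0.0 q [-0.6  -0.27  2.12  0.34  0.96  0.73]
pred ring [334.8927 197.2676] pivot [243.3579 200.7221] knob [380.1212 216.2106]
```

View pics/w1.png

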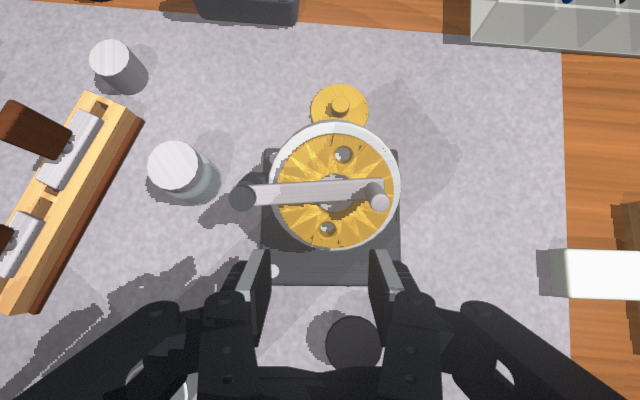

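The wrist view shows the ring about (335,190), its holes near (344,155) and (327,229), the pivot at (242,196) and the knob end at (380,202). I'll refine the ring centre and the knob from these.

Run:
```python
from h import *
im=cv2.imread("pics/w1.png");c=manip.calibration("wrist");W=(200/np.tan(np.radians(c["vfov"]/2)),c["cx"],c["cy"],np.load("w1.npz")["E"])
hsv=cv2.cvtColor(im,cv2.COLOR_BGR2HSV)
b=cv2.inRange(hsv,(15,110,80),(35,255,255));b[:128]=0;b[255:]=0;b[:,:265]=0;b[:,405:]=0
pts=cv2.findNonZero(b);hull=cv2.convexHull(pts);e=cv2.fitEllipse(hull);print("ring ellipse",e)
print("ring C (ellipse)",onplane(W,e[0],C,n))
g=cv2.cvtColor(im,cv2.COLOR_BGR2GRAY)
H=[]
for q in((344,155),(327,229)):
    r=(b[q[1]-12:q[1]+13,q[0]-12:q[0]+13]==0).astype(np.uint8);nl,l,s,ce=cv2.connectedComponentsWithStats(r)
    k=l[12,12];print(q,s[k],ce[k]+np.array(q)-12);p=onplane(W,ce[k]+np.array(q)-12,C,n);H.append(p);print(p)
d=H[0]-H[1];print("dist",np.linalg.norm(d),"mid",(H[0]+H[1])/2,"phi",np.degrees(np.arctan2(d@v,d@u)))
for nm,q,h in(("pivot",(242,196),.01),("knob",(380,202),.046)):
    p=onplane(W,q,C+h*n,n)-C;print(nm,p@u,p@v,p@n)
```

```text
ring ellipse ((334.4472961425781, 190.80618286132812), (113.86506652832031, 116.35645294189453), 76.52631378173828)
ring C (ellipse) [ 0.5775 -0.1382  0.1272]
(344, 155) [  3   4  16  15 186] [342.3925 153.9677]
[ 0.6032 -0.1415  0.1395]
(327, 229) [  5   5  14  10 107] [326.6542 226.8224]
[ 0.5509 -0.1348  0.1145]
dist 0.05831418146612646 mid [ 0.5771 -0.1381  0.127 ] phi -11.103464027520708
pivot 0.00360788583090294 0.06878788520233887 0.010000000000000007
knob 0.00946883042327265 -0.02645785840584237 0.046000000000000006
```

```bash
sed -i 's/^C=.*/C=np.array([.577,-.138,.125])/' h.py
cat >> h.py <<'E'
def K(th,h):return C+h*n+.068*v+.095*(-v*np.cos(th)+u*np.sin(th))
E
python3 -c "
from h import *
go(K(.05,.018),Rt(0))"
```

```text
shift mm [  8.6  37.3 101.8] turn [-0.   -0.02  0.24] | t 3.65 tcp [ 0.5202 -0.1326  0.2309] F [ 0.9  0.6 -0. ] w 0.0427 g 0.0 q [-0.6  -0.27  2.11  0.35  0.96  0.73]
```

```bash
python3 -m handwheel '[[0,0.009,0.037,0,0,0,0],[0,0,0,0.035,0,0,0],[0,0,0,0.034,0,0,0],[0,0,0,0.033,0,0,0],[0,0,0,0,0,0,0],[-1,0,0,0,0,0,0],[-1,0,0,0,0,0,0],[-1,0,0,0,0,0,0],[-1,0,0,0,0,0,0]]' 30
python3 - <<'E'
from h import *
go(K(.05,.018),Rt(0))
r0=np.zeros(3)
th=np.linspace(.05,1.68,21)
P=[Rt(0).T@K(t,0) for t in th]
print((np.diff(P,axis=0)*1000).round(1).tolist())
E
```

```text
time: 4.55
tcp_pos: [0.5771, -0.1659, 0.1457]
eef_rot: [[0.894, 0.088, 0.44], [0.08, -0.996, 0.036], [0.442, 0.003, -0.897]]
wrist_force: [-1.4, 1.2, 4.7]
gripper_width: 0.0121
grip_force: 29.6
shift mm [-2.3 -1.   1.6] turn [ 0.16 -0.21  0.12] | t 4.55 tcp [ 0.5771 -0.1659  0.1457] F [-1.4  1.2  4.7] w 0.0121 g 29.6 q [-0.59  0.02  2.03  0.41  0.77  0.65]
[[7.7, -0.7, 0.0], [7.6, -1.3, -0.0], [7.5, -1.9, 0.0], [7.3, -2.5, 0.0], [7.1, -3.1, -0.0], [6.8, -3.7, 0.0], [6.5, -4.2, -0.0], [6.1, -4.8, 0.0], [5.7, -5.2, -0.0], [5.3, -5.7, -0.0], [4.8, -6.1, 0.0], [4.3, -6.5, 0.0], [3.7, -6.8, 0.0], [3.2, -7.1, -0.0], [2.6, -7.3, 0.0], [2.0, -7.5, -0.0], [1.4, -7.6, 0.0], [0.7, -7.7, -0.0], [0.1, -7.7, -0.0], [-0.5, -7.7, 0.0]]
```

Gripped at a width of 12 mm, which fits the 13 mm knob. Now the arc.

```bash
python3 -m handwheel '[[-1,0.0077,-0.0007,0,0,0,0],[-1,0.0076,-0.0013,0,0,0,0],[-1,0.0075,-0.0019,0,0,0,0],[-1,0.0073,-0.0025,0,0,0,0],[-1,0.0071,-0.0031,0,0,0,0],[-1,0.0068,-0.0037,0,0,0,0],[-1,0.0065,-0.0042,0,0,0,0],[-1,0.0061,-0.0048,0,0,0,0],[-1,0.0057,-0.0052,0,0,0,0],[-1,0.0053,-0.0057,0,0,0,0]]'
python3 -c "
from h import *
go(K(.865,.018),Rt(0))"
```

```text
time: 5.55
tcp_pos: [0.6365, -0.1295, 0.1762]
eef_rot: [[0.892, 0.086, 0.444], [0.08, -0.996, 0.031], [0.445, 0.008, -0.895]]
wrist_force: [6.5, -8.8, 0.1]
gripper_width: 0.0123
grip_force: 29.2
shift mm [-4.1 -3.1  1.7] turn [ 0.46 -0.44  0.13] | t 5.55 tcp [ 0.6365 -0.1295  0.1762] F [ 6.5 -8.8  0.1] w 0.0123 g 29.2 q [-0.47  0.08  1.9   0.33  0.78  0.83]
```

```bash
python3 -m handwheel '[[-1,0.0043,-0.0065,0,0,0,0],[-1,0.0038,-0.007,0,0,0,0],[-1,0.0032,-0.0073,0,0,0,0],[-1,0.0027,-0.0076,0,0,0,0],[-1,0.0022,-0.0078,0,0,0,0],[-1,0.0018,-0.0077,0,0,0,0],[-1,0.0012,-0.0078,0,0,0,0],[-1,0.0006,-0.0078,0,0,0,0],[-1,0,-0.0078,0,0,0,0],[-1,-0.0006,-0.0078,0,0,0,0]]'
python3 -c "
from h import *
go(K(1.68,.018),Rt(0))"
```

```text
time: 6.55
tcp_pos: [0.6479, -0.0513, 0.1851]
eef_rot: [[0.891, 0.086, 0.446], [0.079, -0.996, 0.034], [0.447, 0.005, -0.894]]
wrist_force: [8.7, -2.6, 1.3]
gripper_width: 0.0117
grip_force: 30.5
shift mm [-2.2  1.8  1.8] turn [ 0.26 -0.58  0.08] | t 6.55 tcp [ 0.6479 -0.0513  0.1851] F [ 8.7 -2.6  1.3] w 0.0117 g 30.5 q [-0.32  0.06  1.9   0.26  0.76  1.01]
```

```bash
python3 -m handwheel '[[0,0,0,0,0,0,0],[0,0,0,0,0,0,0],[0,0,0,0,0,0,0],[0,0,0,-0.03,0,0,0],[0,0,0,-0.04,0,0,0],[0,-0.03,0.02,-0.035,0,0,0],[0,-0.04,0.03,0,0,0,0],[0,-0.03,0.02,0,0,0,0],[0,0,0,0,0,0,0],[0,0,0,0,0,0,0]]'
python3 - <<'E'
from h import *
go(C+.12*n,Rt(0))
st=manip.read_state();W=cam("wrist",st);im=manip.snapshot("wrist")[:,:,::-1].copy()
cv2.imwrite("pics/w2.png",im);np.savez("w2.npz",E=W[3])
hsv=cv2.cvtColor(im,cv2.COLOR_BGR2HSV);g=cv2.cvtColor(im,cv2.COLOR_BGR2GRAY)
b=cv2.inRange(hsv,(15,110,80),(35,255,255));c0=proj(W,C);print("pred C",c0)
m=np.zeros_like(b);cv2.circle(m,tuple(int(a) for a in c0),64,255,-1);b&=m
e=cv2.fitEllipse(cv2.convexHull(cv2.findNonZero(b)));print(e,onplane(W,e[0],C,n))
nl,l,s,ce=cv2.connectedComponentsWithStats((b==0).astype(np.uint8))
H=[]
for k in range(1,nl):
    p=onplane(W,ce[k],C,n)
    if 60<s[k,4]<500:print(s[k],ce[k],np.linalg.norm(p-C),p)
    if 60<s[k,4]<500 and .025<np.linalg.norm(p-C)<.035:H.append(p)
if len(H)==2:
    d=H[0]-H[1];print("dist",np.linalg.norm(d),"mid",(H[0]+H[1])/2,"phi",np.degrees(np.arctan2(d@v,d@u)))
E
```

```text
time: 7.55
tcp_pos: [0.5152, -0.1328, 0.2319]
eef_rot: [[0.895, 0.086, 0.438], [0.077, -0.996, 0.037], [0.439, 0.001, -0.898]]
wrist_force: [-0.3, -0.3, 0.5]
gripper_width: 0.0424
grip_force: 0.0
shift mm [ 8.1 10.5  2.9] turn [ 0.09 -0.06 -0.06] | t 7.55 tcp [ 0.5152 -0.1328  0.2319] F [-0.3 -0.3  0.5] w 0.0424 g 0.0 q [-0.6  -0.28  2.13  0.35  0.97  0.73]
pred C [333.5135 186.3987]
((333.8602600097656, 185.0198516845703), (113.2802734375, 115.59246063232422), 74.50745391845703) [ 0.578  -0.1382  0.1255]
[334 141  16  15 188] [341.6117 148.3351] 0.02989759195889204 [ 0.6038 -0.1415  0.1379]
[319 217  15   9 107] [326.215  221.0654] 0.02885498959015779 [ 0.5512 -0.1347  0.1126]
dist 0.058752549661661185 mid [ 0.5775 -0.1381  0.1252] phi -11.114793809835863
```

View pics/w2.png

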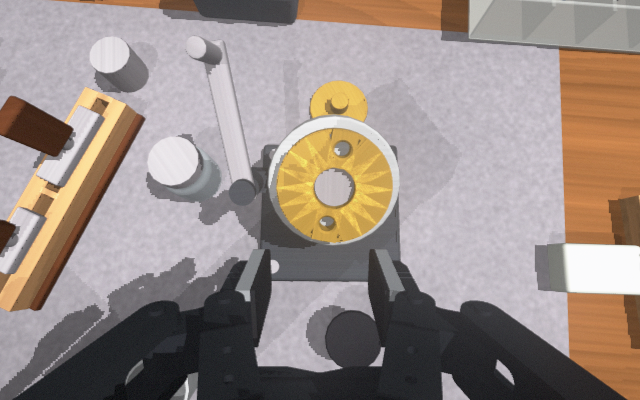

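Keeper is well aside: its knob is now at (200,48) and its pivot at (242,191). The ring is uncovered, with holes at (342,149) and (327,222). Now the rest.

```bash
sed -i 's/^C=.*/C=np.array([.5775,-.138,.125])/' h.py; python3 -c "
from h import *
go([.6,.139,.25],Rd(-18.2))"
```

```text
shift mm [ 104.3 -263.    31.2] turn [ -5.2  -25.76  22.8 ] | t 7.6 tcp [ 0.5159 -0.1324  0.2325] F [ 0.2  0.6 -0.2] w 0.0425 g 0.0 q [-0.6  -0.28  2.12  0.35  0.97  0.73]
```

```bash
python3 -m handwheel '[[0,0.015,-0.0376,0.0045,0,0,0],[0,0.015,-0.0376,0.0045,0,0,0],[0,0.015,-0.0376,0.0045,0,0,0],[0,0.015,-0.0376,0.0045,0,0,0],[0,0.015,-0.0376,0.0045,0,0,0],[0,0.015,-0.0376,0.0045,0,0,0],[0,0.015,-0.0376,0.0045,0,0,0]]' >/dev/null
python3 -m handwheel '[[0,0,0,0,-1.04,-5.15,4.56],[0,0,0,0,-1.04,-5.15,4.56],[0,0,0,0,-1.04,-5.15,4.56],[0,0,0,0,-1.04,-5.15,4.56],[0,0,0,0,-1.04,-5.15,4.56],[0,0,0,0,0,0,0],[0,0,0,0,0,0,0]]' >/dev/null
python3 - <<'E'
from h import *
go([.6,.139,.25],Rd(-18.2))
st=manip.read_state();W=cam("wrist",st);im=manip.snapshot("wrist")[:,:,::-1].copy()
cv2.imwrite("pics/w3.png",im);np.savez("w3.npz",E=W[3])
print(proj(W,[.616,.134,.118]),proj(W,[.616,.134,.046]))
E
```

```text
shift mm [-0.2  1.6 -0.8] turn [-0.01 -0.04  0.21] | t 9.0 tcp [0.6006 0.1404 0.2492] F [-0.1 -0.   0.1] w 0.043 g 0.0 q [ 0.05  0.15  1.63 -0.    1.36  1.93]
[322.3608 172.4418] [321.785  158.1942]
```

View pics/w3.png

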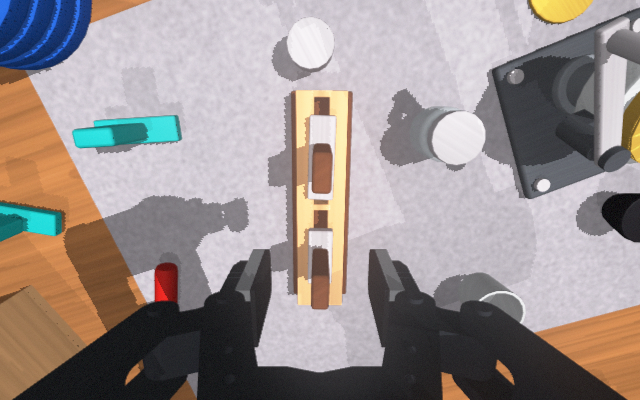

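The two spanners stand in line. The upper one has its crossbar at (308–335,115–200) and handle about (322,168); its crossbar is about 85 px long, so this is the large one. The small one is below, at (320,270). Measuring.

Run:
```python
from h import *
im=cv2.imread("pics/w3.png");W=cam("wrist");W=W[:3]+(np.load("w3.npz")["E"],)
hsv=cv2.cvtColor(im,cv2.COLOR_BGR2HSV)
# rest top: bright wood
m=cv2.inRange(hsv,(12,70,140),(28,255,255));m[:85]=0;m[310:]=0;m[:,:288]=0;m[:,360:]=0
xy=[]
for y in range(100,245,4):
    x=np.flatnonzero(m[y]);
    if len(x)>5:xy.append((onz(W,(x[0]-.5,y),.034)[:2],onz(W,(x[-1]+.5,y),.034)[:2]))
xy=np.array(xy)
for i in(0,1):
    l=cv2.fitLine(xy[:,i].astype(np.float32),cv2.DIST_HUBER,0,1e-5,1e-5).ravel();print("edge dir",np.degrees(np.arctan2(l[1],l[0])),l)
print("width",np.median(np.linalg.norm(xy[:,0]-xy[:,1],axis=1)))
# crossbar
m=cv2.inRange(hsv,(0,0,150),(180,40,255));m[:112]=0;m[203:]=0;m[:,:304]=0;m[:,338:]=0
k=max(cv2.findContours(m,0,2)[0],key=cv2.contourArea);B=cv2.boundingRect(k);print("bar",B)
m2=cv2.inRange(hsv,(0,60,20),(14,255,150));m2[:140]=0;m2[203:]=0;m2[:,:306]=0;m2[:,340:]=0
k2=max(cv2.findContours(m2,0,2)[0],key=cv2.contourArea);b=cv2.boundingRect(k2);print("handle",b)
for y in range(b[1],b[1]+b[3],6):
    x=np.flatnonzero(m2[y,306:340])+306;print(y,x[0],x[-1],im[y,x.mean().astype(int)])
print("bar ctr",onz(W,(B[0]+B[2]/2-.5,B[1]+B[3]/2-.5),.046))
R=Rd(-18.2)
for y in(B[1],B[1]+B[3]):print(R.T@(onz(W,(322,y),.046)))
```

```text
edge dir -18.706432 [ 0.9472 -0.3207  0.6074  0.1649]
edge dir -18.581316 [ 0.9479 -0.3187  0.594   0.1153]
width 0.05134268803781378
bar (308, 115, 28, 85)
handle (312, 144, 20, 49)
144 315 327 [ 73  84 111]
150 313 330 [ 63  74 104]
156 313 331 [ 75  99 155]
162 312 331 [ 76  97 151]
168 312 314 [ 70  85 127]
174 312 330 [ 80 106 165]
180 312 330 [ 77 100 157]
186 312 313 [ 63  82 120]
192 313 328 [ 73  95 145]
bar ctr [0.6172 0.1339 0.046 ]
[ 0.5847 -0.3197 -0.046 ]
[ 0.5005 -0.3193 -0.046 ]
```

```bash
python3 -c "
from h import *
go([.6172,.1339,.069],Rd(-18.65))"
```

```text
shift mm [ 18.1   0.8 180.3] turn [-0.   -0.03  0.63] | t 9.05 tcp [0.6001 0.1403 0.2493] F [ 0.4 -0.5 -0.7] w 0.0427 g 0.0 q [ 0.05  0.15  1.63 -0.    1.36  1.93]
```

```bash
python3 -m handwheel '[[0,0.018,0.001,0,0,0,0.63],[0,0,0,0.04,0,0,0],[0,0,0,0.04,0,0,0],[0,0,0,0.04,0,0,0],[0,0,0,0.035,0,0,0],[0,0,0,0.025,0,0,0],[0,0,0,0,0,0,0],[0,0,0,0,0,0,0]]' >/dev/null
python3 -c "
from h import *
go([.6172,.1339,.069],Rd(-18.65))"
python3 -m handwheel '[[-1,0,0,0,0,0,0],[-1,0,0,0,0,0,0],[-1,0,0,0,0,0,0],[-1,0,0,0,0,0,0],[-1,0,0,0,0,0,0]]' 90
python3 -c "
from h import *
go([.6172,.1339,.069],Rd(-18.65))"
```

```text
shift mm [ 0.1 -0.7  1.2] turn [-0.   -0.02 -0.08] | t 9.85 tcp [0.6168 0.1332 0.0702] F [-0.  -0.2  0.6] w 0.0428 g 0.0 q [ 0.03  0.39  1.7  -0.    1.06  1.93]
time: 10.35
tcp_pos: [0.6186, 0.1331, 0.0721]
eef_rot: [[0.947, -0.322, 0.003], [-0.322, -0.947, 0.0], [0.003, -0.001, -1.0]]
wrist_force: [-0.1, 0.1, 6.6]
gripper_width: 0.015
grip_force: 88.3
shift mm [-1.6 -0.3  3.1] turn [-0.07 -0.19 -0.12] | t 10.35 tcp [0.6186 0.1331 0.0721] F [-0.1  0.1  6.6] w 0.015 g 88.3 q [0.03 0.39 1.7  0.   1.06 1.93]
```

```bash
python3 -m handwheel '[[-1,0,0,-0.02,0,0,0],[-1,0,0,-0.04,0,0,0],[-1,0,0,-0.045,0,0,0],[-1,0,0,-0.045,0,0,0],[-1,0,0,-0.045,0,0,0],[-1,0,0,-0.04,0,0,0],[-1,0,0,0,0,0,0]]'
python3 - <<'E'
from h import *
def tcp(h,phi):
    R=Rt(phi);return C+h*n-R@[-.0016,0,.038],R
p,R=tcp(.09,-11);go(p,R)
s=manip.read_state();A=s["eef_rot"];print("turn-first then shift in target axes",(R.T@(p-s["tcp_pos"])*1000).round(1))
E
```

```text
time: 11.05
tcp_pos: [0.6199, 0.1331, 0.3127]
eef_rot: [[0.947, -0.322, 0.013], [-0.322, -0.947, 0.0], [0.012, -0.005, -1.0]]
wrist_force: [0.5, -0.3, -1.4]
gripper_width: 0.0152
grip_force: 88.2
shift mm [ -3.6 293.   70.6] turn [  7.6   24.14 -12.56] | t 11.05 tcp [0.6199 0.1331 0.3127] F [ 0.5 -0.3 -1.4] w 0.0152 g 88.2 q [0.03 0.15 1.52 0.   1.46 1.93]
turn-first then shift in target axes [-86.4 288.5  11.9]
```

```bash
python3 -m handwheel '[[-1,0,0.03,0,0,0,0],[-1,-0.0006,0.043,0,0,0,0],[-1,-0.0006,0.044,0,0,0,0],[-1,-0.0006,0.044,0,0,0,0],[-1,-0.0006,0.044,0,0,0,0],[-1,-0.0006,0.044,0,0,0,0],[-1,-0.0006,0.044,0,0,0,0]]' >/dev/null
python3 -m handwheel '[[-1,0,0,0,1.9,6.03,-3.14],[-1,0,0,0,1.9,6.03,-3.14],[-1,0,0,0,1.9,6.03,-3.14],[-1,0,0,0,1.9,6.03,-3.14],[-1,0,0,0,0,0,0]]'
python3 - <<'E'
from h import *
R=Rt(-11);go(C+.09*n-R@[-.0016,0,.038],R)
E
```

```text
time: 12.25
tcp_pos: [0.5165, -0.1428, 0.3008]
eef_rot: [[0.903, -0.089, 0.42], [-0.116, -0.992, 0.039], [0.413, -0.084, -0.907]]
wrist_force: [-0.2, -0.1, -3.0]
gripper_width: 0.0149
grip_force: 88.7
shift mm [-18.9   4.7  57.2] turn [ 0.05  1.06 -0.21] | t 12.25 tcp [ 0.5165 -0.1428  0.3008] F [-0.2 -0.1 -3. ] w 0.0149 g 88.7 q [-0.62 -0.32  2.02  0.31  1.12  0.97]
```

```bash
python3 -m handwheel '[[-1,-0.01,0.003,0.02,0,1.06,-0.2],[-1,-0.009,0.002,0.035,0,0,0],[-1,0,0,0.025,0,0,0],[-1,0,0,0.02,0,0,0],[-1,0,0,0,0,0,0],[-1,0,0,0,0,0,0]]' >/dev/null
python3 - <<'E'
from h import *
R=Rt(-11);go(C+.04*n-R@[-.0016,0,.038],R)
s=manip.read_state();W=cam("wrist",s);im=manip.snapshot("wrist")[:,:,::-1].copy();np.savez("w4.npz",E=W[3])
cv2.imwrite("pics/w4r.png",im)
sc=manip.snapshot("scene")[:,:,::-1]
o=np.zeros((600,800,3),np.uint8)
o[:,:400]=cv2.resize(im[100:400,220:420],None,fx=2,fy=2)
o[:400,400:]=cv2.resize(sc[110:210,225:325],None,fx=4,fy=4,interpolation=cv2.INTER_CUBIC)
cv2.imwrite("pics/c4.png",o)
for a in(30,-30):
    x=R[:,0]*a/1000
    print("hole",proj(W,C+x),"tip expected",proj(W,s["tcp_pos"]+s["eef_rot"]@[-.0016+a/1000,0,.051]))
E
```

```text
shift mm [-5.  -0.2  8.7] turn [ 0.08 -0.14  0.16] | t 12.85 tcp [ 0.5455 -0.1422  0.2058] F [ 0.9 -0.4 -1.3] w 0.0151 g 88.6 q [-0.58 -0.16  2.08  0.36  0.89  0.91]
hole [320.3183 176.5367] tip expected [320.8456 180.6199]
hole [320.0406 259.5013] tip expected [320.7634 276.9729]
```

View pics/c4.png

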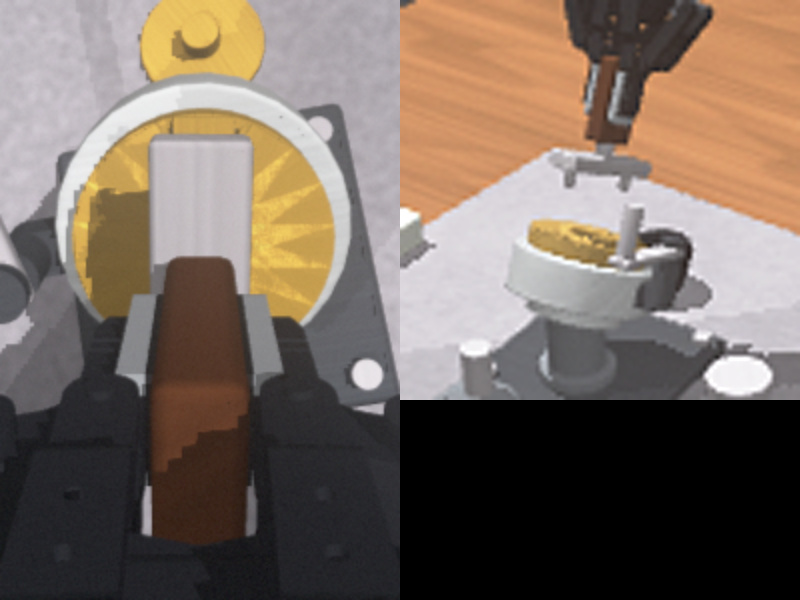

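Run:
```python
from h import *
W=cam("wrist")[:3]+(np.load("w4.npz")["E"],);s=manip.read_state();A=s["eef_rot"];p=s["tcp_pos"]
for z in(.026,.038):
  for y in(-.013,.013):print(z,proj(W,p+A@[.0404,y,z]))
im=cv2.imread("pics/w4r.png");hsv=cv2.cvtColor(im,cv2.COLOR_BGR2HSV)
print([tuple(map(int,hsv[y,320])) for y in range(160,176)])
for y in(175,190,210):print(y,[int(hsv[y,x,1]) for x in list(range(288,300))+[0]+list(range(340,352))])
```

```text
0.026 [294.9202 165.3926]
0.026 [349.1734 165.3566]
0.038 [296.5043 161.1762]
0.038 [347.3023 161.1415]
[(19, 146, 206), (19, 147, 206), (19, 143, 208), (20, 149, 205), (19, 147, 206), (19, 146, 208), (20, 147, 205), (13, 34, 157), (175, 10, 153), (165, 10, 157), (171, 10, 181), (154, 9, 208), (167, 9, 206), (160, 8, 202), (165, 10, 197), (155, 8, 192)]
175 [145, 145, 142, 143, 142, 128, 42, 10, 7, 8, 7, 9, 13, 8, 9, 11, 13, 10, 9, 41, 145, 147, 146, 146, 146]
190 [151, 148, 148, 148, 150, 142, 82, 10, 9, 9, 10, 11, 10, 10, 9, 9, 9, 11, 16, 91, 148, 149, 149, 151, 150]
210 [119, 123, 119, 121, 123, 117, 64, 14, 8, 7, 5, 8, 11, 6, 8, 9, 8, 12, 49, 151, 151, 157, 155, 154, 155]
```

Run:
```python
from h import *
W=cam("wrist")[:3]+(np.load("w4.npz")["E"],);s=manip.read_state();A=s["eef_rot"];p=s["tcp_pos"]
for x0 in(-.0016,-.004):print(x0,[proj(W,p+A@[x0+.017,0,z]).round(1) for z in(.016,-.046)],proj(W,p+A@[x0+.042,0,.026]).round(1))
im=cv2.imread("pics/w4r.png");print([(y,)+tuple(map(int,im[y,320])) for y in list(range(224,236))+list(range(284,296))])
```

```text
-0.0016 [array([322.1, 221.6]), array([323.4, 289.5])] [322.  165.4]
-0.004 [array([322.1, 226.4]), array([323.4, 296.5])] [322.  170.3]
[(224, 189, 184, 190), (225, 190, 187, 193), (226, 190, 187, 193), (227, 189, 186, 191), (228, 105, 110, 128), (229, 59, 73, 98), (230, 54, 68, 94), (231, 58, 70, 95), (232, 49, 66, 90), (233, 53, 67, 93), (234, 54, 66, 91), (235, 51, 67, 92), (284, 43, 56, 83), (285, 40, 52, 85), (286, 35, 53, 82), (287, 40, 55, 84), (288, 38, 53, 84), (289, 39, 55, 84), (290, 42, 57, 91), (291, 41, 58, 92), (292, 44, 62, 98), (293, 46, 64, 102), (294, 47, 67, 107), (295, 47, 71, 112)]
```

```bash
cat >> h.py <<'E'
def sp(h,phi,off=(-.0042,-.0005,.038),ty=1.0):
    R=Rt(phi)@Ro.from_euler("y",ty,degrees=True).as_matrix();Rs=Rt(phi)
    return go(C+h*n-R@np.array(off),R)
E
python3 -c "
from h import *
sp(.016,-11)"
```

```text
shift mm [-4.5 -0.2 34. ] turn [0.16 0.67 0.2 ] | t 12.95 tcp [ 0.546  -0.1428  0.2075] F [-0.3  0.6 -2.3] w 0.0151 g 88.6 q [-0.58 -0.16  2.08  0.36  0.89  0.91]
```

```bash
python3 -m handwheel '[[-1,-0.004,0,0.012,0.1,0.7,0.2],[-1,0,0,0.012,0,0,0],[-1,0,0,0.006,0,0,0],[-1,0,0,0,0,0,0],[-1,0,0,0,0,0,0]]' >/dev/null
python3 - <<'E'
from h import *
sp(.016,-11)
s=manip.read_state();W=cam("wrist",s);im=manip.snapshot("wrist")[:,:,::-1].copy();A=s["eef_rot"];p=s["tcp_pos"]
sp(.016,-11)
cv2.imwrite("pics/w5r.png",im)
# case/ring outline centre: brass visible in region vs spanner bar centre columns
hsv=cv2.cvtColor(im,cv2.COLOR_BGR2HSV);b=cv2.inRange(hsv,(15,90,60),(35,255,255));b[:110]=0
cs=max(cv2.findContours(b,0,2)[0],key=cv2.contourArea)
n_,l,st,ce=cv2.connectedComponentsWithStats(b)
for k in range(1,n_):
    if st[k,4]>300:print(st[k])
pts=np.vstack([np.argwhere(l==k)[:,::-1] for k in range(1,n_) if st[k,4]>300 and st[k,1]>125])
hu=cv2.convexHull(pts.astype(np.int32));up=hu[hu[:,0,1]<235]
e=cv2.fitEllipse(up);print(e,"pred C",proj(W,C))
for y in(185,200):print([x for x in range(270,370) if hsv[y,x,1]<30][0::200],[x for x in range(270,370) if hsv[y,x,1]<30][-1])
print("bar exp",proj(W,p+A@[.0378,-.0135,.026]),proj(W,p+A@[.0378,.0125,.026]))
print([(y,int(hsv[y,320,1]),int(hsv[y,320,2])) for y in range(160,185)])
E
```

```text
shift mm [-0.1 -0.   3.2] turn [ 0.02  0.02 -0.02] | t 13.45 tcp [ 0.5557 -0.1411  0.178 ] F [ 0.   0.1 -2.8] w 0.015 g 88.9 q [-0.57 -0.11  2.08  0.39  0.82  0.89]
shift mm [-0.3 -0.1  3.4] turn [ 0.03 -0.01 -0.01] | t 13.5 tcp [ 0.5557 -0.1412  0.1783] F [ 0.6  1.1 -2.7] w 0.015 g 88.9 q [-0.57 -0.11  2.08  0.39  0.82  0.89]
[ 287  110   67   33 1941]
[   0  158   90  242 9002]
[ 247  159  149  119 7839]
((208.74746704101562, 199.84182739257812), (147.1139373779297, 372.0037841796875), 96.23394012451172) pred C [319.8496 231.7562]
[295] 345
[295] 345
bar exp [293.3333 172.9487] [346.7877 172.9277]
[(160, 132, 155), (161, 148, 195), (162, 142, 180), (163, 146, 203), (164, 147, 206), (165, 149, 203), (166, 148, 204), (167, 32, 157), (168, 8, 151), (169, 11, 160), (170, 10, 179), (171, 7, 206), (172, 10, 204), (173, 8, 198), (174, 8, 194), (175, 8, 193), (176, 9, 192), (177, 8, 192), (178, 8, 191), (179, 11, 193), (180, 8, 193), (181, 7, 189), (182, 11, 191), (183, 9, 193), (184, 8, 192)]
```

View pics/w5r.png

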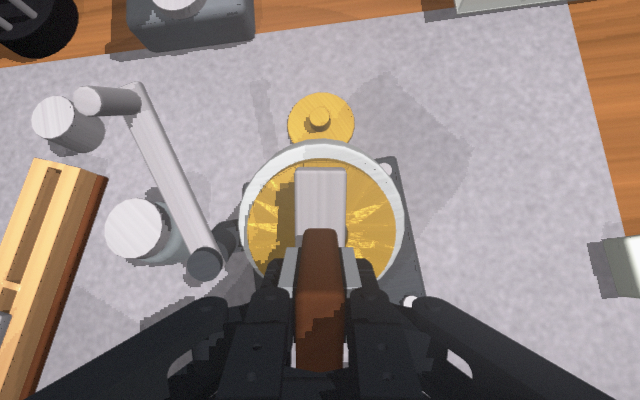

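The wrist view shows the bar centred at column 320, over the ring centred near column 321, and in line with the holes. I'll descend gently.

```bash
python3 -m handwheel '[[-1,-0.0005,0.0006,0.003,0,0,0],[-1,0,0,0.003,0,0,0],[-1,0,0,0.002,0,0,0],[-1,0,0,0.002,0,0,0],[-1,0,0,0,0,0,0]]'
python3 -c "
from h import *
sp(0,-11)"
```

```text
time: 14.0
tcp_pos: [0.5593, -0.1411, 0.168]
eef_rot: [[0.888, -0.086, 0.451], [-0.114, -0.993, 0.036], [0.445, -0.084, -0.892]]
wrist_force: [0.4, 1.6, -3.4]
gripper_width: 0.0149
grip_force: 88.9
shift mm [ 0.8 -0.5  8.7] turn [-0.    0.07 -0.04] | t 14.0 tcp [ 0.5593 -0.1411  0.168 ] F [ 0.4  1.6 -3.4] w 0.0149 g 88.9 q [-0.57 -0.08  2.08  0.39  0.8   0.88]
```

```bash
python3 -m handwheel '[[-1,0,0,0.002,0,0,0],[-1,0,0,0.002,0,0,0],[-1,0,0,0.002,0,0,0],[-1,0,0,0.001,0,0,0],[-1,0,0,0,0,0,0]]'
python3 -c "
from h import *
sp(0,-11)"
```

```text
time: 14.5
tcp_pos: [0.5625, -0.1409, 0.1621]
eef_rot: [[0.888, -0.086, 0.451], [-0.114, -0.993, 0.036], [0.445, -0.084, -0.892]]
wrist_force: [-1.1, 1.0, -2.6]
gripper_width: 0.0149
grip_force: 89.3
shift mm [ 0.6 -0.5  2. ] turn [ 0.    0.06 -0.02] | t 14.5 tcp [ 0.5625 -0.1409  0.1621] F [-1.1  1.  -2.6] w 0.0149 g 89.3 q [-0.56 -0.06  2.08  0.4   0.78  0.88]
```

```bash
python3 -m handwheel '[[-1,0,0,0.001,0,0,0],[-1,0,0,0.001,0,0,0],[-1,0,0,0.001,0,0,0],[-1,0,0,0,0,0,0]]' 110
python3 -c "
from h import *
sp(0,-11);print(manip.read_state()['ft_torque'])"
```

```text
time: 14.9
tcp_pos: [0.5634, -0.1409, 0.1619]
eef_rot: [[0.889, -0.083, 0.45], [-0.112, -0.993, 0.037], [0.443, -0.083, -0.892]]
wrist_force: [-24.9, 2.7, 21.2]
gripper_width: 0.0148
grip_force: 111.4
shift mm [-0.  -0.5  1.4] turn [-0.04  0.17  0.11] | t 14.9 tcp [ 0.5634 -0.1409  0.1619] F [-24.9   2.7  21.2] w 0.0148 g 111.4 q [-0.56 -0.06  2.07  0.39  0.78  0.88]
[0.5208 3.1294 0.1839]
```

```bash
python3 -m handwheel '[[-1,-0.0005,0,-0.001,0,0,0],[-1,0,0,0,0,0,0],[-1,0,-0.0003,0,0,0,-4],[-1,0,-0.0003,0,0,0,-4],[-1,0,-0.0003,0,0,0,-4],[-1,0,-0.0003,0,0,0,-4],[-1,0,-0.0003,0,0,0,-4],[-1,0,-0.0003,0,0,0,-4],[-1,0,0,0,0,0,0]]' 115
python3 -c "
from h import *
sp(0,13);print(manip.read_state()['ft_torque']@n)"
```

```text
time: 15.8
tcp_pos: [0.5628, -0.1386, 0.1619]
eef_rot: [[0.846, 0.286, 0.451], [0.302, -0.953, 0.038], [0.441, 0.104, -0.892]]
wrist_force: [-13.1, 3.9, 12.0]
gripper_width: 0.0147
grip_force: 112.6
shift mm [0.4 0.5 1.5] turn [0.3  0.13 0.11] | t 15.8 tcp [ 0.5628 -0.1386  0.1619] F [-13.1   3.9  12. ] w 0.0147 g 112.6 q [-0.56 -0.06  2.08  0.4   0.78  0.46]
-0.1027122844111246
```

```bash
python3 -m handwheel '[[-1,0,-0.0003,0,0,0,-4],[-1,0,-0.0003,0,0,0,-4],[-1,0,-0.0003,0,0,0,-4],[-1,0,-0.0003,0,0,0,-4],[-1,0,-0.0003,0,0,0,-4],[-1,0,-0.0003,0,0,0,-4],[-1,0,0,0,0,0,0]]' 115
python3 -c "
from h import *
sp(0,37);print(manip.read_state()['ft_torque']@n)"
```

```text
time: 16.5
tcp_pos: [0.5618, -0.1367, 0.1614]
eef_rot: [[0.656, 0.605, 0.45], [0.663, -0.747, 0.038], [0.36, 0.273, -0.892]]
wrist_force: [-14.3, 4.7, 13.3]
gripper_width: 0.0145
grip_force: 113.0
shift mm [0.3 1.4 1.5] turn [0.57 0.34 0.12] | t 16.5 tcp [ 0.5618 -0.1367  0.1614] F [-14.3   4.7  13.3] w 0.0145 g 113.0 q [-0.56 -0.07  2.08  0.39  0.78  0.04]
-0.18860250920628524
```

```bash
python3 -m handwheel '[[-1,0,0,0,0,0,-3],[-1,0,0,0,0,0,-3],[-1,0,0,0,0,0,-3],[-1,0,0,0,0,0,0]]' 115 >/dev/null
python3 -c "
from h import *
sp(0,46);print(manip.read_state()['ft_torque']@n)"
python3 -m handwheel '[[-1,0,0,0,0,0,-3],[-1,0,0,0,0,0,-3],[-1,0,0,0,0,0,0]]' 115 >/dev/null
python3 -c "
from h import *
sp(0,52);print(manip.read_state()['ft_torque']@n)"
```

```text
shift mm [0.2 1.3 1.5] turn [0.61 0.44 0.13] | t 16.9 tcp [ 0.5615 -0.1365  0.1613] F [-16.7   5.2  14.2] w 0.0147 g 113.1 q [-0.56 -0.07  2.08  0.39  0.78 -0.11]
-0.005150897692127832
shift mm [0.4 1.6 1.5] turn [0.55 0.51 0.04] | t 17.2 tcp [ 0.5609 -0.1363  0.1609] F [-22.3   6.5  17.6] w 0.0145 g 113.9 q [-0.56 -0.07  2.08  0.39  0.78 -0.22]
-0.4610691218189681
```

```bash
for i in 1; do python3 -m handwheel '[[-1,0,0,0,0,0,-2],[-1,0,0,0,0,0,-2],[-1,0,0,0,0,0,0]]' 118 >/dev/null; done
python3 -c "
from h import *
sp(0,56);print(manip.read_state()['ft_torque']@n)"
python3 -m handwheel '[[-1,0,0,0,0,0,-2],[-1,0,0,0,0,0,-2],[-1,0,0,0,0,0,0]]' 118 >/dev/null
python3 - <<'E'
from h import *
sp(0,60);print(manip.read_state()['ft_torque']@n)
s=manip.read_state();W=cam("wrist",s);im=manip.snapshot("wrist")[:,:,::-1];cv2.imwrite("pics/w6.png",im[80:380,180:480].repeat(2,0).repeat(2,1))
E
```

```text
shift mm [0.5 1.8 1.4] turn [ 0.53  0.47 -0.38] | t 17.5 tcp [ 0.5605 -0.1362  0.1607] F [-27.2   5.   21.4] w 0.0147 g 126.1 q [-0.56 -0.07  2.08  0.4   0.79 -0.28]
-2.2324752743508243
shift mm [0.4 1.6 1.5] turn [ 0.58  0.41 -0.83] | t 17.8 tcp [ 0.5605 -0.1362  0.1608] F [-30.2   4.   22.6] w 0.0149 g 163.3 q [-0.56 -0.07  2.08  0.4   0.79 -0.35]
-4.113114734060194
```

View pics/w6.png

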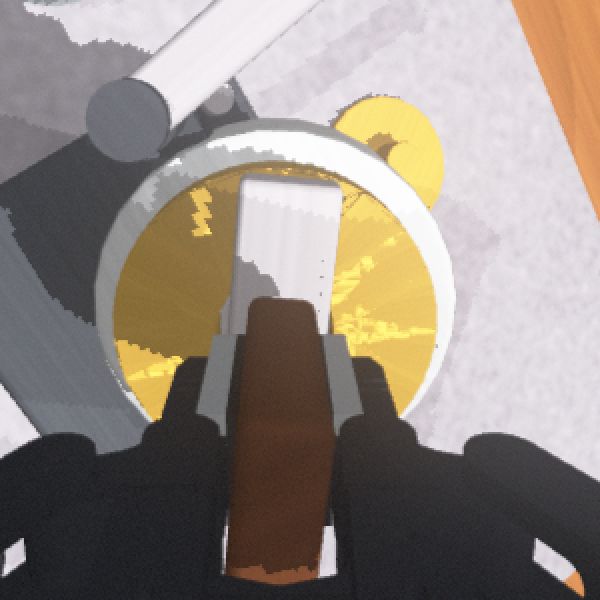

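The picture shows the crossbar down on the ring, skewed slightly in the pads. The moment jumped to 4 N m, so the ring is at its stop. I'll unwind slightly and draw the spanner out.

```bash
python3 -m handwheel '[[-1,0,0,0,0,0,2],[-1,0,0,0,0,0,2],[-1,0,0,0,0,0,1.5],[-1,0,0,-0.002,0,0,0],[-1,0,0,-0.004,0,0,0],[-1,0,0,-0.006,0,0,0],[-1,0,0,0,0,0,0]]' 90
python3 -c "
from h import *
sp(0,55);print(manip.read_state()['ft_torque']@n)"
```

```text
time: 18.55
tcp_pos: [0.5554, -0.1373, 0.1699]
eef_rot: [[0.446, 0.775, 0.448], [0.857, -0.514, 0.038], [0.26, 0.367, -0.893]]
wrist_force: [-7.0, 1.0, -4.4]
gripper_width: 0.0147
grip_force: 110.4
shift mm [ 1.3  1.9 12. ] turn [ 0.64  0.63 -0.45] | t 18.55 tcp [ 0.5554 -0.1373  0.1699] F [-7.   1.  -4.4] w 0.0147 g 110.4 q [-0.57 -0.09  2.09  0.39  0.8  -0.26]
-0.2552764777959294
```

```bash
python3 -m handwheel '[[-1,0,0,-0.01,0,0,0],[-1,0,0,-0.03,0,0,0],[-1,0,0,-0.04,0,0,0],[-1,0,0,-0.04,0,0,0],[-1,0,0,-0.03,0,0,0],[-1,0,0,0,0,0,0]]'
python3 -c "
from h import *
d,r=go([.52,-.13,.315],Rd(-18.65))"
```

```text
time: 19.15
tcp_pos: [0.4908, -0.1453, 0.3132]
eef_rot: [[0.444, 0.767, 0.463], [0.858, -0.513, 0.027], [0.258, 0.386, -0.886]]
wrist_force: [2.0, -0.6, -1.8]
gripper_width: 0.0144
grip_force: 110.5
shift mm [26.5 15.3 12.4] turn [  8.79 -28.57  76.56] | t 19.15 tcp [ 0.4908 -0.1453  0.3132] F [ 2.  -0.6 -1.8] w 0.0144 g 110.5 q [-0.67 -0.43  2.09  0.35  1.13 -0.23]
```

```bash
python3 -m handwheel '[[-1,0,0,0,0.88,-2.86,7.66],[-1,0,0,0,0.88,-2.86,7.66],[-1,0,0,0,0.88,-2.86,7.66],[-1,0,0,0,0.88,-2.86,7.66],[-1,0,0,0,0.88,-2.86,7.66],[-1,0,0,0,0.88,-2.86,7.66],[-1,0,0,0,0.88,-2.86,7.66],[-1,0,0,0,0.88,-2.86,7.66],[-1,0,0,0,0.88,-2.86,7.66],[-1,0,0,0,0.88,-2.86,7.66]]' 80 >/dev/null
python3 -c "
from h import *
d,r=go([.617,.134,.32],Rd(-18.65))"
```

```text
shift mm [  30.3 -303.2  -14.1] turn [-0.34  0.89 -0.23] | t 20.15 tcp [ 0.49   -0.143   0.3045] F [ 0.4 -0.1 -2.6] w 0.0147 g 109.9 q [-0.51 -0.13  1.82  0.    1.47  1.39]
```

```bash
python3 -m handwheel '[[-1,0.0038,-0.03,-0.002,0,0,0],[-1,0.0038,-0.038,-0.002,0,0,0],[-1,0.0038,-0.04,-0.002,0,0,0],[-1,0.0038,-0.04,-0.002,0,0,0],[-1,0.0038,-0.04,-0.002,0,0,0],[-1,0.0038,-0.04,-0.002,0,0,0],[-1,0.0038,-0.04,-0.002,0,0,0],[-1,0.0038,-0.036,0,-0.3,0.9,-0.2],[-1,0,0,0,0,0,0],[-1,0,0,0,0,0,0]]' 80 >/dev/null
python3 - <<'E'
from h import *
go([.617,.134,.32],Rd(-18.65))
s=manip.read_state();W=cam("wrist",s);im=manip.snapshot("wrist")[:,:,::-1].copy();cv2.imwrite("pics/w7r.png",im);np.savez("w7.npz",E=W[3])
A=s["eef_rot"];p=s["tcp_pos"]
for x0 in(-.002,-.004,-.006):print(x0,[proj(W,p+A@[x0+.017,0,z]).round(1) for z in(.016,-.046)],proj(W,p+A@[x0+.042,0,.026]).round(1))
cv2.imwrite("pics/c7.png",cv2.resize(im[100:320,220:420],None,fx=2.7,fy=2.7))
t=manip.snapshot("top")[:,:,::-1];cv2.imwrite("pics/t7.png",t)
a=cv2.imread("pics/c7.png");b=cv2.resize(t[180:230,362:412],None,fx=5,fy=5,interpolation=cv2.INTER_CUBIC)
o=np.zeros((594,800,3),np.uint8);o[:,:540]=a[:594];o[:250,545:795]=b;cv2.imwrite("pics/c7.png",o)
E
```

```text
shift mm [ 1.9  1.6 -1. ] turn [-0.03 -0.01  0.34] | t 21.15 tcp [0.6157 0.1361 0.319 ] F [ 0.2 -0.1 -3.1] w 0.0145 g 110.2 q [0.04 0.14 1.52 0.   1.48 1.93]
-0.002 [array([321.4, 222.8]), array([322.4, 289.4])] [321.3 167.2]
-0.004 [array([321.3, 226.7]), array([322.4, 295.2])] [321.3 171.3]
-0.006 [array([321.3, 230.6]), array([322.4, 300.9])] [321.3 175.3]
```

View pics/c7.png

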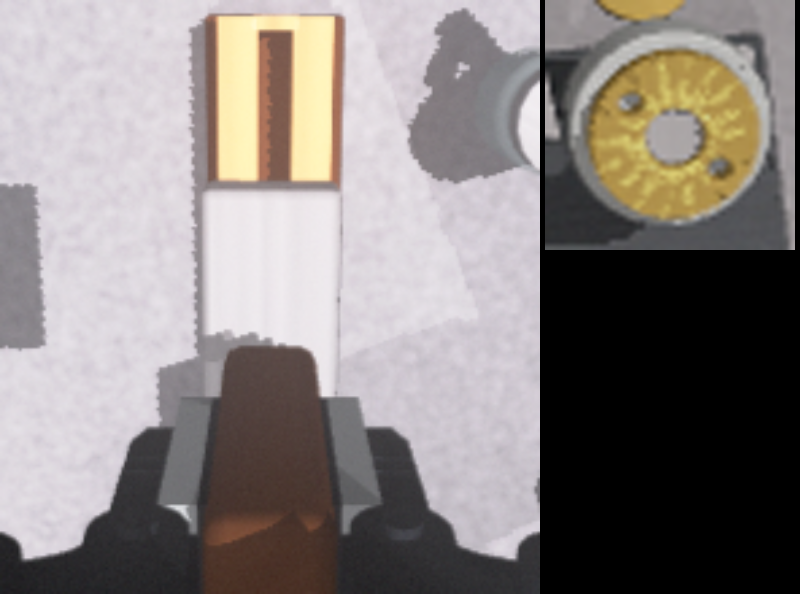

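The new top crop shows the ring holes at upper left and lower right, turned about 60° from before. The spanner sits in the grip as it did at pick-up, and the rest slot (crop column 275) is in line with the bar (272). I'll go back down to the pick-up pose.

```bash
python3 -m handwheel '[[-1,0.002,0.001,0.03,0,0,0.3],[-1,0,0,0.045,0,0,0],[-1,0,0,0.045,0,0,0],[-1,0,0,0.045,0,0,0],[-1,0,0,0.03,0,0,0],[-1,0,0,0.01,0,0,0],[-1,0,0,0,0,0,0],[-1,0,0,0,0,0,0]]' 80 >/dev/null
python3 - <<'E'
from h import *
go([.6186,.1331,.072],Rd(-18.65))
s=manip.read_state();W=cam("wrist",s);im=manip.snapshot("wrist")[:,:,::-1].copy();cv2.imwrite("pics/w8.png",im)
hsv=cv2.cvtColor(im,cv2.COLOR_BGR2HSV)
w=cv2.inRange(hsv,(12,70,140),(28,255,255))
for y in(130,145,155,160,165):
    x=np.flatnonzero(w[y,230:410])+230;print(y,x[[0,-1]] if len(x) else None, x[:-1][np.diff(x)>5],x[1:][np.diff(x)>5])
for y in(175,185,195):
    x=np.flatnonzero((hsv[y,280:360,1]<40)&(hsv[y,280:360,2]>140))+280;print(y,x[[0,-1]])
E
```

```text
shift mm [ 0.  -0.2 44.8] turn [-0.07 -0.19 -0.14] | t 22.05 tcp [0.6183 0.1329 0.1168] F [ 1.2  0.2 -2.1] w 0.0147 g 110.1 q [0.03 0.32 1.68 0.   1.13 1.93]
130 [279 359] [308] [331]
145 [279 359] [308] [331]
155 [280 358] [308] [331]
160 [280 358] [308] [331]
165 [280 358] [308] [331]
175 [294 345]
185 [295 345]
195 [295 345]
```

```bash
python3 -m handwheel '[[-1,0,0,0.02,0,0,0],[-1,0,0,0.012,0,0,0],[-1,0,0,0.008,0,0,0],[-1,0,0,0.002,0,0,0],[-1,0,0,0.001,0,0,0],[-1,0,0,0,0,0,0]]' 80
python3 -c "
from h import *
go([.6186,.1331,.072],Rd(-18.65))"
```

```text
time: 22.7
tcp_pos: [0.6173, 0.1333, 0.0723]
eef_rot: [[0.947, -0.321, 0.001], [-0.321, -0.947, 0.0], [0.001, -0.0, -1.0]]
wrist_force: [-1.4, 0.4, 1.3]
gripper_width: 0.0149
grip_force: 110.8
shift mm [ 1.3 -0.2  0.3] turn [-0.02 -0.06 -0.1 ] | t 22.7 tcp [0.6173 0.1333 0.0723] F [-1.4  0.4  1.3] w 0.0149 g 110.8 q [ 0.03  0.38  1.7  -0.    1.06  1.93]
```

```bash
python3 -m handwheel '[[-1,0,0,0.001,0,0,0],[-1,0,0,0,0,0,0],[-0.3,0,0,0,0,0,0],[-0.1,0,0,0,0,0,0],[-0.1,0,0,0,0,0,0],[-0.1,0,0,0,0,0,0]]' 30
python3 -m handwheel '[[-0.1,0,0,-0.015,0,0,0],[-0.1,0,0,-0.03,0,0,0],[-0.1,0,0,-0.045,0,0,0],[-0.1,0,0,-0.045,0,0,0],[-0.1,0,0,-0.045,0,0,0],[-0.1,-0.02,0,0,0,0,0],[-0.1,0,0,0,0,0,0],[-0.1,0,0,0,0,0,0]]'
python3 - <<'E'
from h import *
go([.6,.139,.25],Rd(-18.2))
im=manip.snapshot("wrist")[:,:,::-1].copy();t=manip.snapshot("top")[:,:,::-1];s=manip.snapshot("scene")[:,:,::-1]
o=np.zeros((600,800,3),np.uint8);o[:400,:400]=im[:,170:370].repeat(1,0)[:400].repeat(2,1) if 0 else cv2.resize(im[40:240,220:420],(400,400))
o[:300,400:]=cv2.resize(t[160:235,340:440],(400,300),interpolation=cv2.INTER_CUBIC);o[300:,400:]=cv2.resize(s[170:245,305:405],(400,300),interpolation=cv2.INTER_CUBIC)
cv2.imwrite("pics/c9.png",o)
T=cam("top");a=[]
for f in("pics/top0.png","pics/t7.png"):
    i=cv2.imread(f);hs=cv2.cvtColor(i,cv2.COLOR_BGR2HSV);b=cv2.inRange(hs,(15,90,90),(35,255,255))
    nl,l,st,ce=cv2.connectedComponentsWithStats((b==0).astype(np.uint8))
    for k in range(1,nl):
        p=onplane(T,ce[k],C,n)-C
        if st[k,4]<60 and .022<np.linalg.norm(p)<.038:print(f,st[k,4],np.linalg.norm(p),np.degrees(np.arctan2(p@v,p@u)))
E
```

```text
time: 23.3
tcp_pos: [0.6168, 0.1333, 0.0704]
eef_rot: [[0.947, -0.321, -0.0], [-0.321, -0.947, -0.0], [-0.0, 0.0, -1.0]]
wrist_force: [-0.6, -0.4, 0.4]
gripper_width: 0.0385
grip_force: 0.0
time: 24.1
tcp_pos: [0.5975, 0.1397, 0.2504]
eef_rot: [[0.947, -0.321, -0.001], [-0.321, -0.947, -0.0], [-0.0, 0.0, -1.0]]
wrist_force: [0.0, -0.7, -0.2]
gripper_width: 0.0385
grip_force: 0.0
shift mm [ 2.6 -0.1  0.4] turn [ 0.02  0.03 -0.53] | t 24.1 tcp [0.5975 0.1397 0.2504] F [ 0.  -0.7 -0.2] w 0.0385 g 0.0 q [ 0.05  0.15  1.64 -0.    1.36  1.94]
pics/top0.png 11 0.028440336583393153 -10.905915542627811
pics/top0.png 10 0.031909702320862175 170.73163768010264
pics/t7.png 11 0.028277486744443858 51.48327680580761
pics/t7.png 9 0.03200934700046091 -135.68696572159422
```

View pics/c9.png

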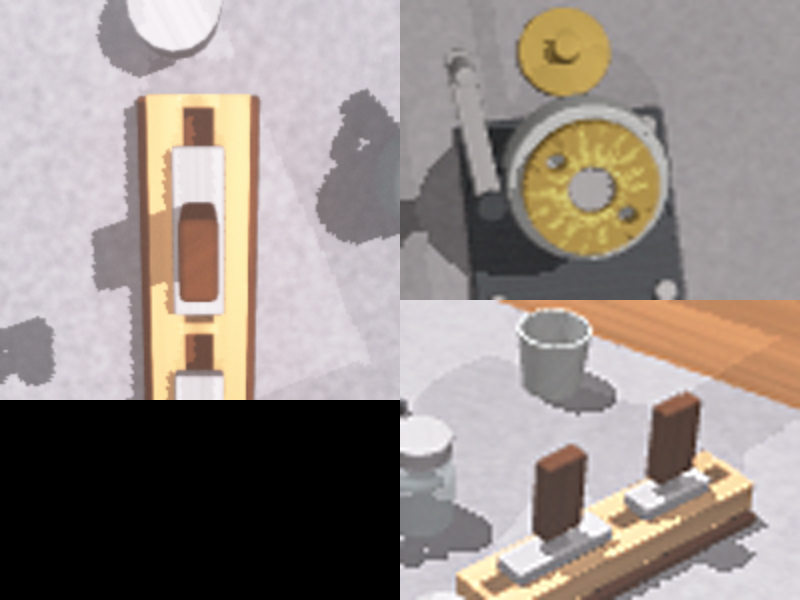

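The last view shows the spanner upright and seated on the rails in its old place. The ring has turned about 58–60° to its stop and the keeper is aside. Handing in.

```bash
python3 -c "
from workcell import manip
print(manip.close_job())"
```

```text
the job is handed in; nothing more can be done
None
```

The job is handed in, after about 24 s of the 67 s: the keeper is swung aside, the ring is turned with the large spanner to its stop (about 58° measured, with the torque jumping at the end), and the spanner is back upright on the rest; handing in returned no verdict.

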